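# Snap the parts box shut

## Task

The grey parts box on the bench has two hinged lids, one wide and one narrow, and both are standing ajar. Press both lids down until each is fully shut, flush on the box's rim, and leave the radio's battery flap standing open, as it still waits for its batteries.

Things in the scene. Friction and masses are not known exactly. Their poses are not given: they have to be found in the camera images.
- parts_box: Grey plastic parts box fixed to the bench, 90 mm deep (its x) by 140 mm wide (its y), rim 55 mm above the bench. Origin: centre of its underside, at bench height; z up, x points to the hinge side. Both lids hinge about lines along y at x = +46, z = 55 mm, reach 92 mm from there to the free edge on the -x side, and are 4 mm thick; shut, their flat tops lie 60 mm above the bench.
- wide_lid (a joint): Angle of the box's wide lid (88 mm along y, centred at y = +25 mm of the box), rad: 0 = fully shut on a hard stop, grows as the free edge rises; starts at 0.25 to 0.55. Stiff hinge: it stays where left and needs about 3 N of downward push 60 mm from the hinge. A snap tongue, 24 mm wide, at the middle of the free edge sticks out 5 mm and hangs 14 mm down.
- narrow_lid (a joint): Angle of the box's narrow lid (47 mm along y, centred at y = -45.5 mm of the box), rad: 0 = fully shut on a hard stop, grows as the free edge rises. Start range, stiffness and snap tongue as for the wide lid.
- radio_flap (a joint): Angle of the hinged battery flap (64 by 122 mm, green plastic) in the back of the green radio casing (130 by 230 by 52 mm, lying on its front on the bench, to one side of the parts box), in rad: 0 = shut, grows as it opens. It starts between 0.7 and 1.2, stays where it is left, and has to stay open.
Mind the look-alikes: they are no part of the job. There is more than one size of the parts_box; the job needs the middle-sized.

How it is judged:
By the outcome, as a careful person would: the job done as asked, in the order asked, and still so for the second after the job is handed in, with the robot touching nothing.
It also fails if it takes over 32 s, if anything falls off the work surface, if the arm or the gripper's body presses on something with over 40 N, if the wrist force passes 120 N, or if a joint passes its speed limit or range.

## Robot

A 6-joint arm with a two-finger parallel gripper is mounted at the origin on the work surface. World frame = base frame: x ahead of the robot, y to its left, z up, the work surface at z = 0. Lengths are in m, angles in rad, forces in N, time in s.
With the tool pointing down it reaches from about 0.25 to 0.725 m from the base axis. Payload 9.7 kg.
Tool frame: the origin (TCP) lies at the very end of the fingers, on their centre line; the grasp point (between the pads) lies 19 mm behind it; z points along the fingers, y is the direction in which the jaws open and shut (so a half turn about z gives the same grasp; the last joint's range is limited). The gripper opens to 85 mm and grips with 20 to 120 N. Pads are 22 mm wide; open, the fingers measure 114 mm over their backs; the gripper's body (76 mm by 85 mm) begins 54 mm behind the grasp point. The pads swing forward as they close: fully open they stand 13 mm farther back than shut.
Start: joints at [-1.182, 0.087, 0.176, 1.66, 0, 1.571], TCP at [0.208, -0.509, 0.231] pointing down, gripper open.
Joint ranges: [-3.13, 3.13], [-0.85, 1.81], [-1.15, 1.24], [-2.2, 2.28], [-1.44, 1.52], [-3.14, 3.14]. Speed limits (rad/s): [2.22, 2.22, 2.57, 3.14, 3.14, 3.14].

## Interface

Orientations are given as [roll, pitch, yaw] about the fixed x, y, z axes, in that order (R = Rz(yaw) Ry(pitch) Rx(roll)).
In Python, from station import r, optics gives the robot as it stands.
- The arm moves only by the shell command python3 -m pendant 'ROWS'. ROWS is JSON, one flat list of numbers, 5 for each row, row after row: the shift along the tool's x, y, z in mm, then the turn about the tool's z in rad, then the closure, from -1 (fully open) to 1 (shut). A call has 1 to 20 rows; each row is the pose to reach, as a shift and turn from the pose commanded when the call began, along the tool's axes at that moment; what a row does not reach only later rows make up. A row lasts 1/10 s, in which the tool goes at most 50 mm and 8.59 degrees, less where a joint would pass 70% of its speed; a pose out of reach is approached as far as the arm can. A call with a gripper value outside its range is refused whole. The fingers move at their own pace and stop on an object; the grip force is fixed at half the most. Time passes only in rows, so rows that repeat a pose let the fingers close. It gives the time, the measured TCP pose, the force and the opening at its end, in the units of the state.
- r.get_obs(): the state, without advancing time (a new reading comes with each control period).
- optics.snapshot(name): name is "side" or "top" or "wrist"; returns a dict with "pixels" (400x640x3 uint8, blue, green, red), "mtx" (3x3 intrinsics, pixels), "k1" (the pictures are not rectified: a ray, as slopes to the right and down, at radius r is drawn at 1 + k1 r^2 times it, then the intrinsics apply), "eye" and "orientation" of the camera in the world; the wrist camera has in their place "hand_eye" (4x4, takes a point from camera to tool coordinates, whose origin is the TCP and whose axes are the flange's). Camera axes: x right, y down, z forward; pixel columns grow to the right and rows downward; lengths in m; the calibration is good to about 2 mm. A picture is of the moment at which its call begins: read the wrist's pose just before it. There is no depth.
- r.finish_job(): hands the job in, once; it reports no verdict.
The state is a dict: "clock": time; "joints": joint angles; "joint_velocities": joint speeds; "joint_torque": joint torques, N m; "eef_pos": TCP position; "ee_rot": TCP orientation; "force": force on the tool from outside, world axes, zero at the start; "wrist_torque": the same for the moment, N m; "gripper_width": finger opening in m.
Only numpy, scipy, OpenCV 4.12 (cv2) and the standard library are available. Lean on these libraries where they do the work, as an engineer would, in place of code of your own. Each camera call takes 0.05 s, during which the arm holds its last target.

## Working session

There is one attempt and no reset: what is moved stays moved. The work goes in short steps, Python scripts to look and compute and a shell command to move; the robot and the scene stay as the last step left them, time stands still between calls to the robot, and variables do not carry over. Pictures are saved under pics/ and viewed, and the job is handed in when it is done.

```bash
ls; mkdir -p pics
python3 - <<'E'
from station import r, optics
import cv2,numpy as np
o=r.get_obs(); print(o)
for n in("side","top"):
    s=optics.snapshot(n); cv2.imwrite(f"pics/{n}0.png",s["pixels"]); print(n,s["mtx"],s["k1"],s["eye"],s["orientation"])
E
```

```text
pics
{'clock': 0.0, 'joints': array([-1.18203718e+00,  8.74465000e-02,  1.75113712e-01,  1.65982646e+00,
       -3.07542289e-05,  1.57080560e+00]), 'joint_velocities': array([-6.79213804e-04, -2.45221347e-03, -4.94066568e-05,  7.15436153e-04,
        1.70808059e-03, -3.40479575e-04]), 'joint_torque': array([ 4.56375501e-04, -5.20387959e+01,  4.64805114e+01,  1.62145577e-02,
        9.78363255e-05,  8.62421473e-06]), 'eef_pos': array([ 0.20836986, -0.50873222,  0.23058007]), 'ee_rot': array([-3.14022973e+00,  3.07668415e-05,  3.88749909e-01]), 'force': array([ 0.40054941, -0.07205379, -0.39413092]), 'wrist_torque': array([ 0.0272841 ,  0.0132278 , -0.04532608]), 'gripper_width': 0.08517983798302965}
side [[467.1505235    0.         316.70147093]
 [  0.         467.1505235  198.60783657]
 [  0.           0.           1.        ]] 0.03745723549243016 [0.30861979 0.93259711 0.77557652] [-2.22501244 -0.01347472 -2.80106366]
top [[415.63810699   0.         318.20933845]
 [  0.         415.63810699 196.38027932]
 [  0.           0.           1.        ]] -0.008731413823889807 [0.38534247 0.08091223 1.04503079] [-2.95145424 -0.00388963 -1.54835037]
```

View pics/side0.png

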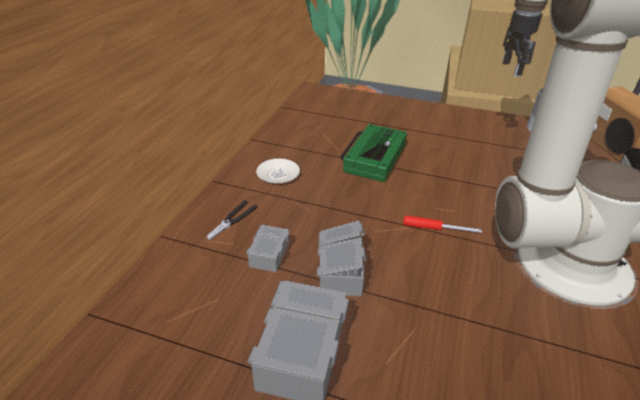

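View pics/top0.png

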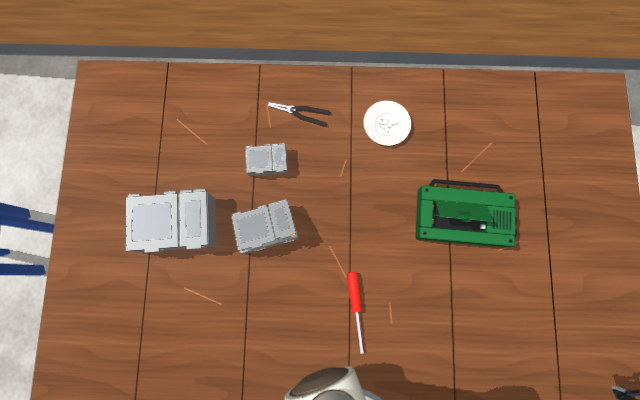

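Candidates: small box at top (266,158), middle box at (264,226), and large box at (170,220). By size I choose the middle one at (264,226), side view (342,258). I'll check it in a crop.

Run:
```python
import cv2,numpy as np
t=cv2.imread("pics/top0.png")[190:262,220:310]; s=cv2.imread("pics/side0.png")[210:305,300:385]
f=lambda a:cv2.resize(a,(400,int(400*a.shape[0]/a.shape[1])),interpolation=cv2.INTER_CUBIC)
a,b=f(t),f(s); h=max(a.shape[0],b.shape[0]); p=lambda i:cv2.copyMakeBorder(i,0,h-i.shape[0],0,0,cv2.BORDER_CONSTANT)
cv2.imwrite("pics/crop0.png",np.hstack([p(a),p(b)]))
```

```text
(no output)
```

View pics/crop0.png

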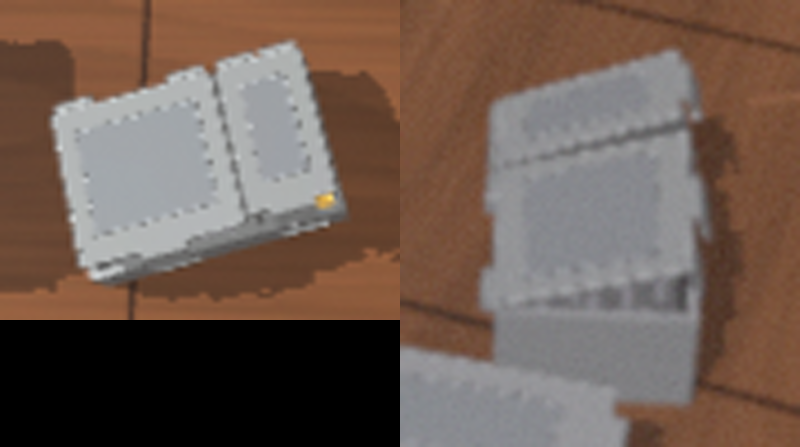

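The crop confirms it. The middle box has both lids ajar, the hinge on the far side from the robot and the free edges towards it. Top-view corners: hinge edge about (231.7,213.6)-(286.4,199.5), near rim about (241.8,253.5)-(297.6,238.4).

```bash
cat > h.py <<'E'
import cv2,numpy as np
from scipy.spatial.transform import Rotation as R
def ray(s,px,Rm=None,eye=None):
    n=cv2.undistortPoints(np.array([[px]],float),s["mtx"],np.array([s["k1"],0,0,0.]))[0,0]
    Rm=R.from_euler("xyz",s["orientation"]).as_matrix() if Rm is None else Rm
    return (s["eye"] if eye is None else eye),Rm@np.array([n[0],n[1],1])
def plane(s,px,z,**k):
    e,d=ray(s,px,**k); return e+d*(z-e[2])/d[2]
E
python3 - <<'E'
from h import *
from station import r,optics
s=optics.snapshot("top"); v=optics.snapshot("side")
c=lambda u,w:(220+u*.225,190+w*.225)
for n,p,z in [("hW",c(52,105),.059),("hN",c(295,42),.059),("rW",c(97,282),.055),("rN",c(345,215),.055),("seam hinge",c(213,68),.059)]:
    print(n,plane(s,p,z).round(4))
k=lambda u,w:(300+u*85/400,210+w*85/400)
for n,p,z in [("side hW",k(490,308) if 0 else k(95,305),.059),("side hN",k(92,98),.059),("side rimW free",k(292,315),.055)]:
    print(n,plane(v,p,z).round(4))
for n,S in(("radio t",s),):
    m=cv2.inRange(cv2.cvtColor(S["pixels"],cv2.COLOR_BGR2HSV),(45,120,30),(80,255,255)); ys,xs=np.where(m)
    print(plane(S,(xs.min(),ys.mean()),.05).round(3),plane(S,(xs.max(),ys.mean()),.05).round(3))
E
```

```text
hW [0.5283 0.2876 0.059 ]
hN [0.5658 0.1579 0.059 ]
rW [0.4345 0.2587 0.055 ]
rN [0.4731 0.128  0.055 ]
seam hinge [0.5505 0.2018 0.059 ]
side hW [0.518  0.2912 0.059 ]
side hN [0.5646 0.1616 0.059 ]
side rimW free [0.4354 0.263  0.055 ]
[ 0.536 -0.156  0.05 ] [ 0.542 -0.397  0.05 ]
```

```bash
python3 -m pendant '[26,-29,0,0,1, 52,-58,0,0,1, 84,-93,0,0,1, 117,-130,0,0,1, 150,-166,0,0,1, 183,-203,0,0,1, 216,-240,0,0,1, 249,-276,0,0,1, 282,-313,0,0,1, 315,-350,0,0,1, 348,-386,0,0,1, 381,-423,0,0,1, 414,-460,0,0,1, 447,-496,0,0,1, 480,-533,0,0,1, 505,-561,0,0,1, 522,-580,0,0,1, 522,-580,0,0,1, 522,-580,0,0,1, 522,-580,0,0,1]'
```

```text
clock: 2.2
eef_pos: [0.4775, 0.2108, 0.2314]
ee_rot: [-3.13, 0.0, 0.411]
force: [0.6, -0.4, -0.1]
gripper_width: -0.0
```

Run:
```python
from h import *
from station import r,optics
o=r.get_obs(); print(o["eef_pos"],o["ee_rot"],o["joint_velocities"].round(3))
for n in("top","wrist","side"):
    s=optics.snapshot(n); cv2.imwrite(f"pics/{n}1.png",s["pixels"])
    if n=="wrist":
        print(s["hand_eye"].round(3))
        np.savez("w1.npz",m=s["mtx"],k=s["k1"],h=s["hand_eye"])
o=r.get_obs(); print(o["eef_pos"],o["ee_rot"])
```

```text
[0.47750024 0.21084664 0.23143193] [-3.13024886e+00  2.03801704e-04  4.10613279e-01] [-0.006 -0.009 -0.003 -0.002  0.001 -0.   ]
[[ 0.001 -0.95  -0.312  0.08 ]
 [ 1.     0.001  0.    -0.001]
 [-0.    -0.312  0.95  -0.143]
 [ 0.     0.     0.     1.   ]]
[0.47764123 0.21082539 0.23171037] [-3.13017173e+00 -5.36659447e-04  4.10391317e-01]
```

View pics/wrist1.png

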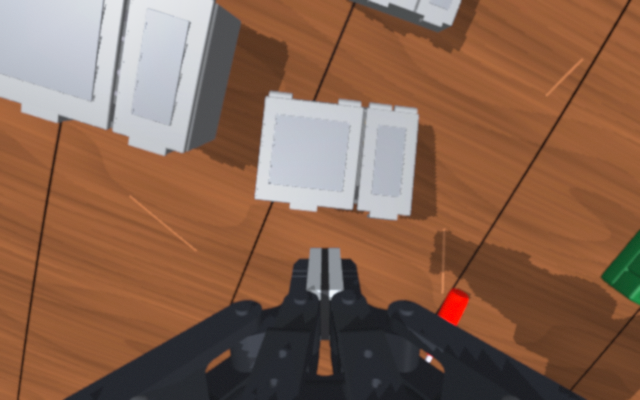

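View pics/side1.png

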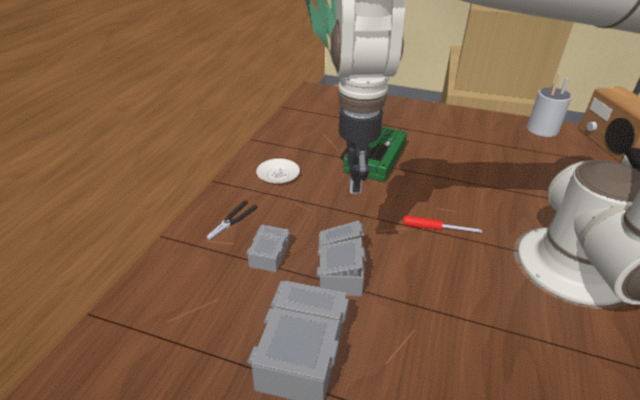

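```bash
python3 - <<'E'
from h import *
from station import r
o=r.get_obs(); w=np.load("w1.npz"); 
print(o["joints"].round(4))
Rt=R.from_euler("xyz",o["ee_rot"]).as_matrix(); H=w["h"]
Rm=Rt@H[:3,:3]; e=o["eef_pos"]+Rt@H[:3,3]
s=dict(mtx=w["m"],k1=float(w["k"]))
for n,p,z in [("hW",(268,97),.059),("hN",(417,111),.059),("seamh",(362,106),.059),("freeW",(256,198),.088),("freeN",(411,214),.088),("tonguesW",(303,209),.085),("tongueN",(384,217),.085)]:
    print(n,plane(s,p,z,Rm=Rm,eye=e).round(4))
# tip pixel
print("tip proj",cv2.projectPoints(np.array([[0,0,0.]]),cv2.Rodrigues(H[:3,:3].T)[0],-H[:3,:3].T@H[:3,3],w["m"],np.array([s["k1"],0,0,0]))[0])
E
python3 - <<'E'
import cv2
a=cv2.imread("pics/top1.png")[100:330,150:450]; cv2.imwrite("pics/top1c.png",cv2.resize(a,(780,598),interpolation=cv2.INTER_CUBIC))
E
```

```text
[0.4094 0.0194 0.1063 1.6571 0.0114 3.1406]
hW [0.5217 0.2879 0.059 ]
hN [0.5641 0.1606 0.059 ]
seamh [0.5481 0.2078 0.059 ]
freeW [0.4394 0.263  0.088 ]
freeN [0.4813 0.1304 0.088 ]
tonguesW [0.4456 0.2206 0.085 ]
tongueN [0.4681 0.1503 0.085 ]
tip proj [[[326.03995014 264.99628668]]]
```

View pics/top1c.png

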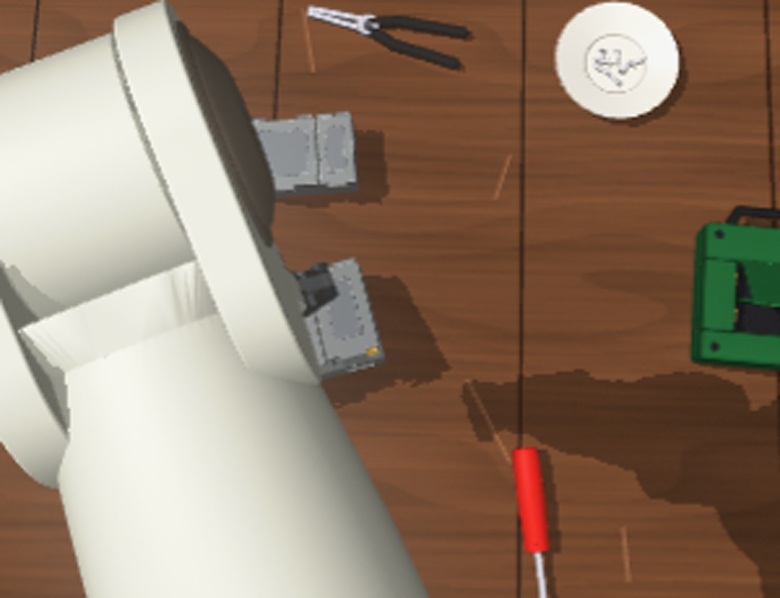

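Joint 6 is at its limit (3.14), which cut the move short. The box pose from the wrist view agrees with the top view. I'll turn the tool away from that limit.

```bash
python3 -m pendant '[0,0,0,-0.15,1, 0,0,0,-0.3,1, 0,0,0,-0.45,1, 0,0,0,-0.6,1, 0,0,0,-0.6,1, 0,0,0,-0.6,1]'
python3 - <<'E'
import numpy as np
from station import r
from scipy.spatial.transform import Rotation as R
o=r.get_obs(); print(o["joints"].round(3),o["eef_pos"],o["ee_rot"])
Rt=R.from_euler("xyz",o["ee_rot"]).as_matrix()
for t in([.471,.226,.15],[.490,.158,.15]): print((Rt.T@(np.array(t)-o["eef_pos"])*1000).round(1))
E
```

```text
clock: 2.95
eef_pos: [0.4778, 0.2112, 0.2315]
ee_rot: [-3.132, -0.007, 1.006]
force: [-0.2, -0.3, -0.2]
gripper_width: 0.0001
[0.41  0.02  0.107 1.657 0.012 2.545] [0.47775418 0.2112069  0.23153874] [-3.13220185 -0.0067202   1.00636648]
[  8.3 -12.9  81.7]
[-39.   39.6  80.9]
```

```bash
python3 -m pendant '[8,-13,40,0,1, 8,-13,80,0,1, 8,-13,115,0,1, 8,-13,125,0,1, 8,-13,135,0,1, 8,-13,145,0,1, 8,-13,152,0,1, 8,-13,158,0,1, 8,-13,163,0,1, 8,-13,167,0,1, 8,-13,168,0,1, 8,-13,168,0,1]'
```

```text
clock: 4.15
eef_pos: [0.4703, 0.227, 0.0634]
ee_rot: [-3.132, -0.006, 1.011]
force: [-1.1, -0.4, 0.7]
gripper_width: -0.0002
```

```bash
python3 -m pendant '[0,0,2,0,1, 0,0,3,0,1, 0,0,3,0,1]'; python3 -m pendant '[0,0,1,0,1, 0,0,2,0,1, 0,0,2,0,1]'
```

```text
clock: 4.45
eef_pos: [0.4703, 0.227, 0.0605]
ee_rot: [-3.132, -0.007, 1.011]
force: [-0.2, -0.5, 0.4]
gripper_width: 0.0002
clock: 4.75
eef_pos: [0.4703, 0.227, 0.0594]
ee_rot: [-3.132, -0.007, 1.011]
force: [-3.9, -1.7, 9.2]
gripper_width: -0.0001
```

Run:
```python
from h import *
from station import r,optics
for n in("wrist","side"):
    s=optics.snapshot(n); cv2.imwrite(f"pics/{n}2.png",s["pixels"])
a=cv2.resize(s["pixels"][190:310,270:400],(650,600),interpolation=cv2.INTER_CUBIC);cv2.imwrite("pics/side2c.png",a)
```

```text
(no output)
```

View pics/side2c.png

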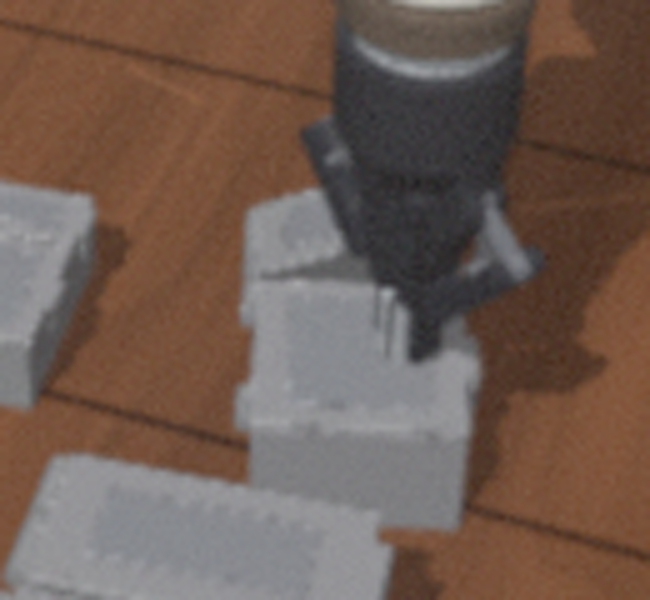

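View pics/wrist2.png

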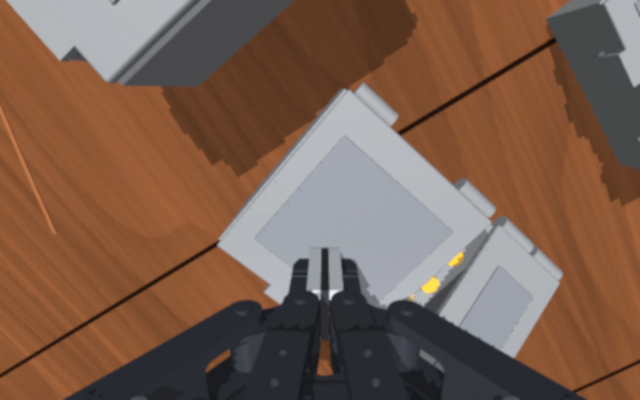

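The wide lid looks flat on the rim, with 9 N of reaction at a TCP height of 59.4 mm. I'll press a little more, then lift and cross over to the narrow lid.

```bash
python3 -m pendant '[0,0,1,0,1, 0,0,1.5,0,1, 0,0,1.5,0,1]'; python3 -m pendant '[0,0,-15,0,1, 0,0,-45,0,1, 0,0,-75,0,1, -25,28,-80,0,1, -46,55,-80,0,1, -46,55,-80,0,1, -46,55,-80,0,1]'
```

```text
clock: 5.15
eef_pos: [0.4704, 0.2271, 0.0592]
ee_rot: [-3.133, -0.008, 1.011]
force: [-6.8, -3.9, 20.2]
gripper_width: -0.0
clock: 5.85
eef_pos: [0.493, 0.1576, 0.1363]
ee_rot: [-3.132, -0.007, 1.01]
force: [0.0, 0.6, 0.0]
gripper_width: 0.0001
```

```bash
python3 -m pendant '[0,0,30,0,1, 0,0,40,0,1, 0,0,50,0,1, 0,0,58,0,1, 0,0,65,0,1, 0,0,71,0,1, 0,0,75,0,1, 0,0,77,0,1, 0,0,78,0,1, 0,0,79,0,1, 0,0,79,0,1]'
```

```text
clock: 6.95
eef_pos: [0.4924, 0.1588, 0.0591]
ee_rot: [-3.133, -0.007, 1.011]
force: [-9.1, -2.4, 18.4]
gripper_width: -0.0003
```

```bash
python3 -m pendant '[0,0,0.5,0,1, 0,0,0.5,0,1]'; python3 -m pendant '[0,0,-15,0,1, 0,0,-45,0,1, 0,0,-90,0,1, 0,0,-130,0,1, -40,20,-130,0,1, -80,40,-130,0,1, -120,60,-130,0,1, -120,60,-130,0,1, -120,60,-130,0,1]'
python3 - <<'E'
from h import *
from station import r,optics
for n in("top","wrist","side"):
    s=optics.snapshot(n); cv2.imwrite(f"pics/{n}3.png",s["pixels"])
a=cv2.resize(s["pixels"][200:310,300:390],(490,600),interpolation=cv2.INTER_CUBIC);cv2.imwrite("pics/side3c.png",a)
E
```

```text
clock: 7.15
eef_pos: [0.4924, 0.1588, 0.0591]
ee_rot: [-3.133, -0.007, 1.011]
force: [-10.9, -2.6, 20.8]
gripper_width: -0.0003
clock: 8.05
eef_pos: [0.4805, 0.0231, 0.1858]
ee_rot: [-3.133, -0.007, 1.009]
force: [-0.5, 0.1, -0.4]
gripper_width: -0.0001
```

View pics/side3c.png

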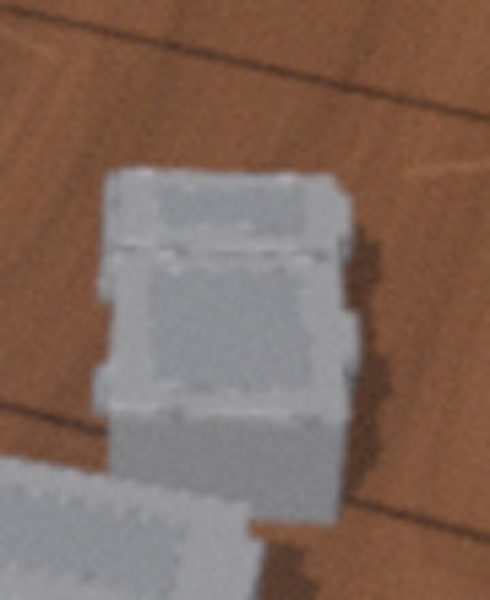

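View pics/top3.png

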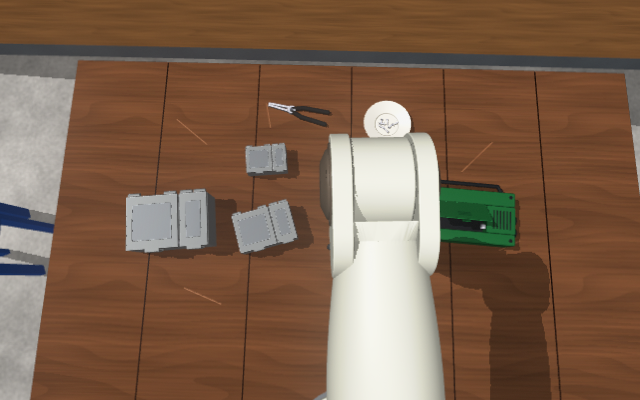

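View pics/wrist3.png

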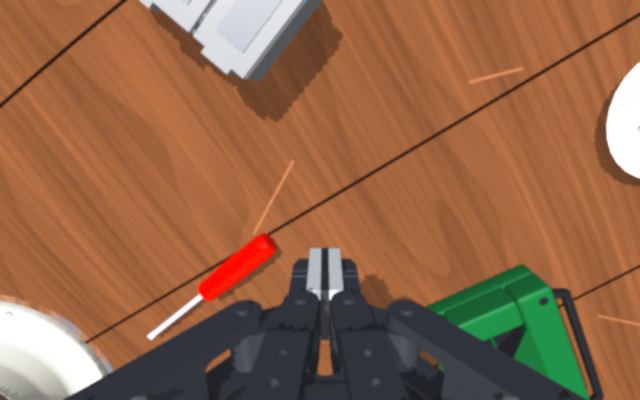

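Both lids lie flat and level with each other, with no gap in the side view (seam at crop row 250). The radio flap wasn't touched, and the arm is clear of everything.

Run:
```python
from station import r
print(r.get_obs()["force"].round(2)); print(r.finish_job())
```

```text
[-0.25 -1.39 -0.11]
the job is handed in; nothing more can be done
None
```

I pressed both lids of the middle-sized parts box down with closed fingertips, the wide one first and then the narrow one. I then backed the arm off and handed the job in at about 8 s.

- **Lids:** Each one stopped hard at a TCP height of about 59 mm with about 20 N of reaction (60 mm nominal, within calibration). The last side picture shows both flat and level, with no gap at the rim.
- **Radio flap:** I never went near the radio. The last top picture shows it in place, but the arm hides part of it, so I did not measure the flap's angle again.
- **Approach fault:** On the way in, joint 6 came to rest at about 3.141 rad, against a listed range end of 3.14, so that move ended about 16 mm short. I turned the tool 0.6 rad away from the limit before pressing. I can't tell whether this counts as passing the joint's range.

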